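# Seat a lens barrel against the stop of a V-groove stage

### The job

Take the green-banded lens barrel off the rack and lay it gently in the open end of the V-groove stage, green-banded end toward the brass face of the stop. Push it along the groove until its end meets the stop, hold a light press of about 10 N there for half a second (never more than 20 N on the stop), and leave the barrel lying in the groove with its end touching the stop. Leave everything else on the bench where it is.

Things in the scene. Friction and masses are not known exactly. Their poses are not given: they have to be found in the camera images.
- barrel_green: The barrel to load: smooth aluminium cylinder, 20 mm diameter, 120 mm long, 110 to 225 g, green band near one end, black band near the other. Origin at its middle, on the axis; x runs along the axis to the green-banded end (y and z arbitrary). On the rack its axis is 30 mm above the bench; the middle 60 mm of its length is free on both sides and below, down to the 10 mm thick base plate.
- green_end (a point): Centre of the green-banded end face of the barrel, 60 mm from its middle.
- vstage: Fixed black V-groove stage, 275 mm long, 54 mm wide, 25 mm high. Origin on the bench under the groove, x along it toward the stop. 90-degree groove, 18 mm wide on top, open at the entry, x = -125 mm. A barrel in it has its axis 30 mm above the bench. A rigid steel stop (48 mm high, brass face, red knob) is clamped with its face anywhere from x = 50 to 95 mm, not measured: find it. Lay the barrel with its middle at x = -60 to -40.
- rack: Fixed white rack, 140 by 170 mm, holding two barrels in plastic saddles, 100 mm apart; saddles are 40 mm wide, 25 mm high, 16 mm long, 42 mm either side of a barrel's middle. Origin on the bench under its centre; barrels lie along its x, at y = +50 or -50 mm.
- barrel_blue: The other barrel on the rack, same shape with a blue band; stays there. Origin at its middle, x along its axis.
- objective: Loose steel microscope objective standing on the bench, 32 mm diameter, 50 mm high; origin under its centre. Leave alone.
- lens_fluid: Loose amber bottle, 44 mm diameter, 100 mm high; origin under its centre. Leave alone.
- dish: Loose clear dish, 90 mm wide, 16 mm high; origin under its centre. Leave alone.
- driver: Loose red-handled screwdriver, 160 mm, lying on the bench. Leave alone.
Not all that is in view belongs to the job. What is shaped like the barrel_green but orange or purple is not meant.

How it is judged:
By the outcome, as a careful person would: the job done as asked, in the order asked, and still so for the second after the job is handed in, with the robot touching nothing.
It also fails if it takes over 61 s, if anything falls off the work surface, if the arm or the gripper's body presses on something with over 40 N, if the wrist force passes 120 N, or if a joint passes its speed limit or range.

### The arm

A 6-joint arm with a two-finger parallel gripper is mounted at the origin on the work surface. World frame = base frame: x ahead of the robot, y to its left, z up, the work surface at z = 0. Lengths are in m, angles in rad, forces in N, time in s.
With the tool pointing down it reaches from about 0.375 to 0.925 m from the base axis. Payload 5.7 kg.
Tool frame: the origin (TCP) lies at the very end of the fingers, on their centre line; the grasp point (between the pads) lies arm.tcp_to_grasp behind it (arm.tcp_to_grasp is the distance from the TCP to the grasp point, in m); y points along the fingers, x is the direction in which the jaws open and shut, and the axes are right-handed (so a half turn about y gives the same grasp; the last joint's range is limited). The gripper opens to 88 mm and grips with 3 to 60 N. Pads are 20 mm wide; open, the fingers measure 115 mm over their backs; the gripper's body (75 mm by 178 mm) begins 61 mm behind the grasp point.
Start: joints at [-1.338, 0.359, 1.51, -0, 1.272, -0.115], TCP at [0.204, -0.564, 0.223] pointing down, gripper open.
Joint ranges: [-2.97, 2.97], [-1.01, 2.36], [0.21, 2.38], [-0.96, 4.11], [0.2, 2.71], [-2.98, 2.98]. Speed limits (rad/s): [2.39, 2.39, 3.14, 3.14, 3.14, 3.14].

### API

Orientations are given as a unit quaternion [w, x, y, z].
In Python, from rig import arm gives the robot as it stands. The module is installed in compiled form; this text tells all that it offers.
- The arm moves only by the shell command python3 -m creep 'ROWS' [FORCE]. ROWS is JSON, a list of rows, each a list of 7 numbers: the turn, a rotation vector about the tool's x, y, z in degrees, then the shift along the tool's x, y, z in m, then the opening, from 0 (shut) to 1 (fully open). In form: [[wx, wy, wz, tx, ty, tz, claw], ...]. A call has 1 to 5 rows; each row shifts and turns the commanded pose from where the row before left it, along the tool's axes as they then stand; what a row does not reach is not made up. A row lasts 1/10 s, in which the tool goes at most 50 mm and 8.59 degrees, less where a joint would pass 70% of its speed; a pose out of reach is approached as far as the arm can. A call is refused whole if a number of a shift passes 0.05 or a number of a turn 8.59, either way. A call with a gripper value outside its range is refused whole. The fingers move at their own pace and stop on an object; FORCE is the grip in N (left out, the last holds). Time passes only in rows, so rows that do not move let the fingers close. It gives the time, the measured TCP pose, the force and the opening at its end, in the units of the state.
- arm.read_state(): the state, without advancing time (a new reading comes with each control period).
- arm.grab_frame(name): name is "scene" or "side" or "wrist"; returns a dict with "image" (384x512x3 uint8, blue, green, red), "vertical_fov" (degrees; the focal length in pixels is half the picture's height over the tangent of half this angle, whatever the lens; pixels are square), "cx", "cy" (the principal point, pixels), "R" (3x3) and "t" (3): a world point X has camera coordinates R X + t. Camera axes: x right, y down, z forward; pixel columns grow to the right and rows downward; lengths in m; the calibration is good to about 2 mm. A picture is of the moment at which its call begins. There is no depth.
- arm.hand_in(): hands the job in, once; it reports no verdict.
The state is a dict: "time": time; "qpos": joint angles; "qvel": joint speeds; "effort": joint torques, N m; "position": TCP position; "eef_rot": TCP orientation; "contact_force": force on the tool from outside, world axes, zero at the start; "ft_torque": the same for the moment, N m; "gripper_width": finger opening in m.
Only numpy, scipy, OpenCV 4.12 (cv2) and the standard library are available. Lean on these libraries where they do the work, as an engineer would, in place of code of your own. Each camera call takes 0.05 s, during which the arm holds its last target.

## Working session

There is one attempt and no reset: what is moved stays moved. The work goes in short steps, Python scripts to look and compute and a shell command to move; the robot and the scene stay as the last step left them, time stands still between calls to the robot, and variables do not carry over. Pictures are saved under pics/ and viewed, and the job is handed in when it is done.

```bash
mkdir -p pics
python3 - <<'E'
from rig import arm
import cv2
s=arm.read_state()
for k,v in s.items(): print(k,v)
print(arm.tcp_to_grasp)
for n in ["scene","side","wrist"]:
    f=arm.grab_frame(n); cv2.imwrite(f"pics/{n}0.png",f["image"])
    print(n,f["vertical_fov"],f["cx"],f["cy"],f["R"],f["t"])
E
```

```text
time 0.0
qpos [-1.33807160e+00  3.59502330e-01  1.51141808e+00 -1.86347654e-05
  1.27248066e+00 -1.15103912e-01]
qvel [ 0.00077165 -0.00017894 -0.00061379  0.00036288 -0.00062908  0.00104831]
effort [ 4.77387366e-04 -5.15378094e+01 -2.70724565e+01  6.76290155e-02
  3.50258884e-02 -1.35871510e-04]
position [ 0.20434082 -0.56340939  0.22181664]
eef_rot [ 0.57939788 -0.5785578   0.40641834 -0.40545419]
contact_force [-0.61913671 -0.09091039 -0.30529725]
ft_torque [-0.02274149  0.01562059  0.03584131]
gripper_width 0.08800058398932709
0.0187
scene 47.04061205082988 259.1335111650239 193.86282803572894 [[-0.73514285  0.67789109 -0.00535452]
 [ 0.54608783  0.58749093 -0.59719552]
 [-0.40168779 -0.44194805 -0.80207783]] [ 0.4539772  -0.22651116  1.72452325]
side 49.37125966734893 253.50573209333666 184.43810305771316 [[ 0.96644141 -0.25667497 -0.01043842]
 [-0.19014944 -0.68745338 -0.70089303]
 [ 0.17272577  0.67935691 -0.71319002]] [-0.56409718  0.11245941  1.35389754]
wrist 64.44811872860932 253.71884332709504 190.6065227269676 [[ 3.41348370e-01 -9.39936369e-01 -9.54853950e-04]
 [-9.08576866e-01 -3.30219696e-01  2.55818356e-01]
 [-2.40768289e-01 -8.64556209e-02 -9.66724395e-01]] [-0.59814078 -0.03170789  0.3897765 ]
```

View pics/scene0.png

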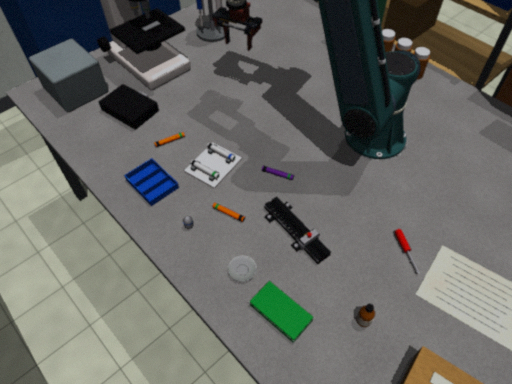

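View pics/side0.png

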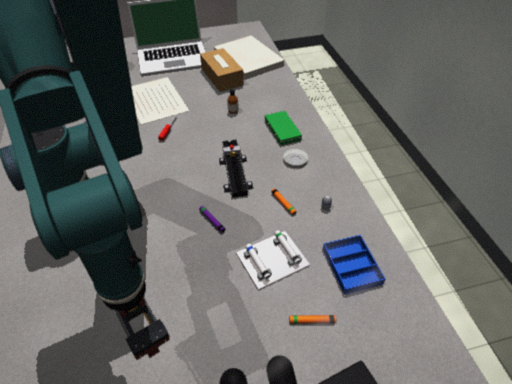

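View pics/wrist0.png

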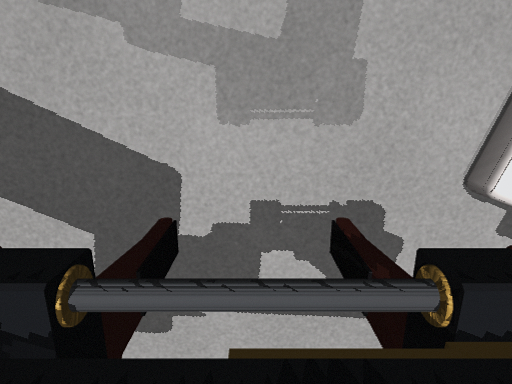

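The scene view shows the rack near (215,163) and the stage around (297,230) with its red-knob stop at about (309,235). In the side view the rack is at (272,258) and the stage at (236,168). I'll enlarge both.

Run:
```python
import cv2,numpy as np
a=cv2.imread("pics/scene0.png");b=cv2.imread("pics/side0.png")
def c(im,x,y,w,h,s): return cv2.resize(im[y:y+h,x:x+w],None,fx=s,fy=s,interpolation=cv2.INTER_CUBIC)
cv2.imwrite("pics/sc_z.png",c(a,175,130,160,140,5)[:600,:800])
cv2.imwrite("pics/sd_z1.png",c(b,230,220,90,75,8))
cv2.imwrite("pics/sd_z2.png",c(b,200,130,100,75,8))
```

```text
(no output)
```

View pics/sc_z.png

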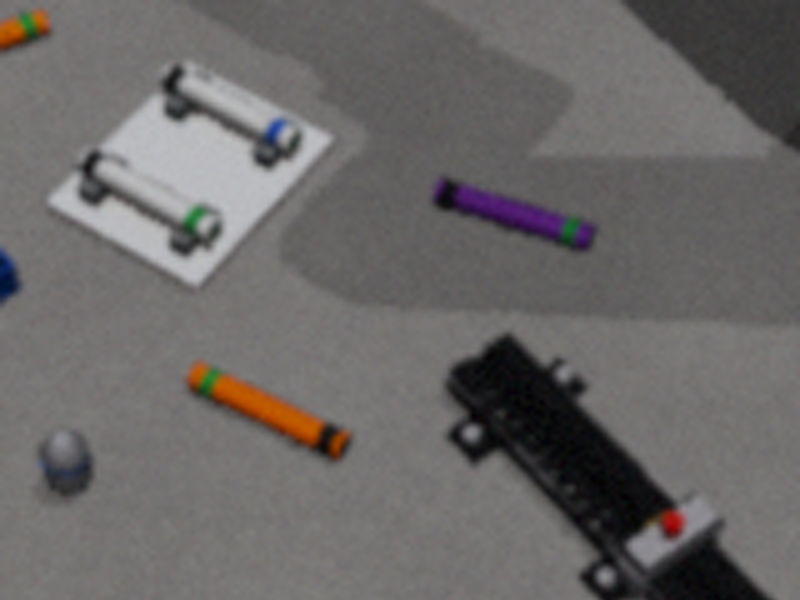

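View pics/sd_z1.png

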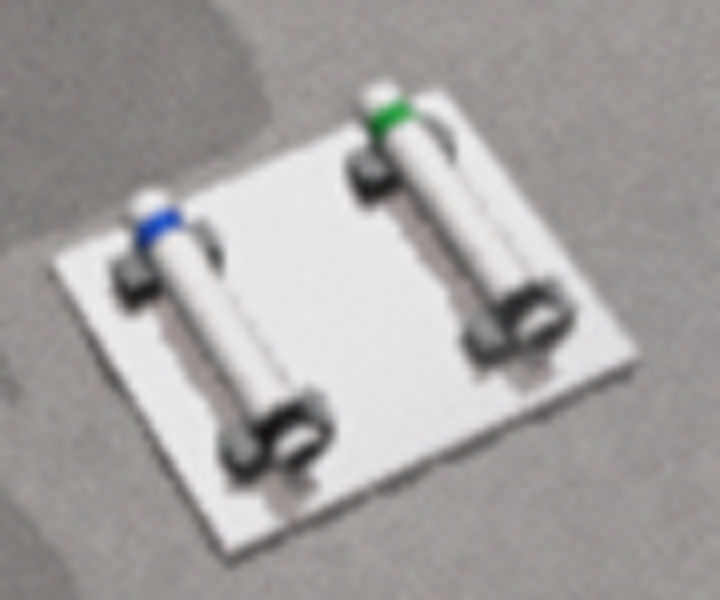

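View pics/sd_z2.png

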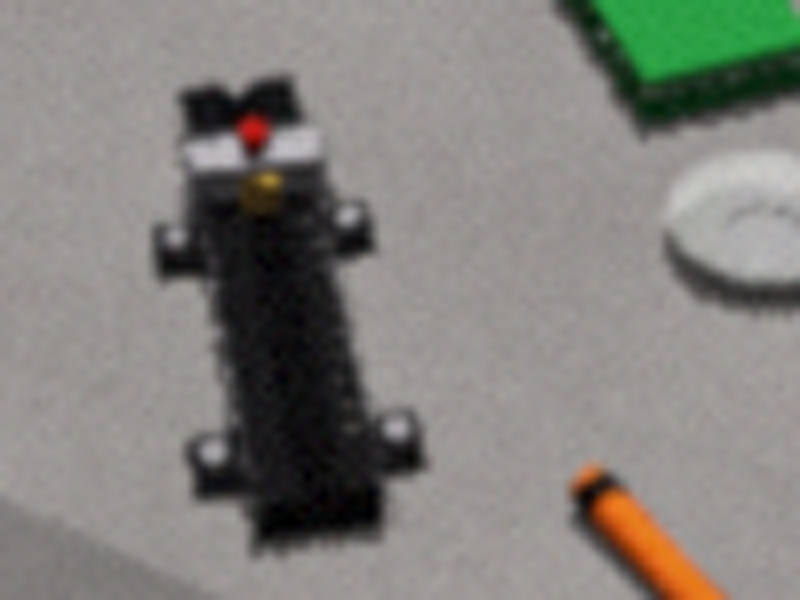

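```bash
cat > h.py <<'E'
import numpy as np, pickle
from scipy.optimize import least_squares
def K(f):
    fl=192/np.tan(np.radians(f["vertical_fov"])/2); return fl,f["cx"],f["cy"]
def ray(f,u,v):
    fl,cx,cy=K(f);R=np.array(f["R"]);t=np.array(f["t"])
    d=R.T@np.array([(u-cx)/fl,(v-cy)/fl,1]); return -R.T@t,d/np.linalg.norm(d)
def onz(f,u,v,z):
    c,d=ray(f,u,v); return c+d*(z-c[2])/d[2]
def tri(obs):
    A=np.zeros((3,3));b=np.zeros(3);rs=[ray(*o) for o in obs]
    for c,d in rs:
        P=np.eye(3)-np.outer(d,d);A+=P;b+=P@c
    X=np.linalg.solve(A,b)
    return X,[np.linalg.norm((np.eye(3)-np.outer(d,d))@(X-c)) for c,d in rs]
def proj(f,X):
    fl,cx,cy=K(f);p=np.array(f["R"])@X+np.array(f["t"]);return fl*p[0]/p[2]+cx,fl*p[1]/p[2]+cy
E
python3 - <<'E'
from rig import arm
from h import *
S=arm.grab_frame("scene");D=arm.grab_frame("side")
pickle.dump((S,D),open("f0.pkl","wb"))
sc=lambda x,y:(S,175+x/5-.4,130+y/5-.4)
s1=lambda x,y:(D,230+x/8-.44,220+y/8-.44)
s2=lambda x,y:(D,200+x/8-.44,130+y/8-.44)
np.set_printoptions(precision=4,suppress=True)
for n,a,b in [("rackA",sc(198,288),s1(437,90)),("rackB",sc(333,138),s1(55,260)),("rackC",sc(185,62),s1(230,555)),("rackD",sc(48,203),s1(638,360)),
 ("gband",sc(197,218),s1(390,117)),("bband",sc(95,165),s1(525,300)),("blueband",sc(278,133),s1(158,228)),("knob",sc(672,522),s2(253,132)),
 ("post1",sc(472,435),s2(397,428)),("post2",sc(568,375),s2(212,452)),("post3",sc(606,577),s2(348,216))]:
    X,e=tri([a,b]);print(n,X,np.array(e)*1e3)
for n,a in [("entry L",s2(383,490)),("entry R",s2(262,500))]:print(n,onz(*a,0.025))
for n,a in [("entry L",sc(452,378)),("entry R",sc(508,338))]:print(n,onz(*a,0.025))
print(onz(*sc(660,515),.03))
E
```

```text
rackA [ 0.6236 -0.2273  0.0076] [1.2375 1.2375]
rackB [ 0.4611 -0.2672  0.0095] [0.9243 0.9243]
rackC [ 0.4921 -0.4036  0.0088] [1.665 1.665]
rackD [ 0.6552 -0.3639  0.0071] [0.1643 0.1643]
gband [ 0.5955 -0.2569  0.0367] [2.4671 2.4671]
bband [ 0.6179 -0.3472  0.0351] [2.1476 2.1476]
blueband [ 0.4992 -0.2812  0.0337] [2.6062 2.6062]
knob [0.5435 0.1544 0.0588] [1.7126 1.7126]
post1 [ 0.5695 -0.001   0.0131] [1.412 1.412]
post2 [0.4883 0.0073 0.0128] [0.0736 0.0736]
post3 [0.582  0.1375 0.0136] [1.4331 1.4331]
entry L [ 0.5509 -0.0453  0.025 ]
entry R [ 0.5007 -0.0375  0.025 ]
entry L [ 0.5544 -0.0388  0.025 ]
entry R [ 0.5032 -0.0372  0.025 ]
[0.5324 0.1345 0.03  ]
```

```bash
cat >> h.py <<'E'
from scipy.spatial.transform import Rotation as Ro
def pose(s):
    q=s["eef_rot"];return np.array(s["position"]),Ro.from_quat([q[1],q[2],q[3],q[0]])
def delta(s,target,head):
    """shift in tool axes to TCP target, and yaw turn for tool z (horizontal) to be along heading deg mod 180, tool y down"""
    p,R=pose(s);M=R.as_matrix()
    best=None
    for k in (0,180):
        a=np.radians(head+k);z=np.array([np.cos(a),np.sin(a),0]);y=np.array([0,0,-1.]);x=np.cross(y,z)
        w=(R.inv()*Ro.from_matrix(np.c_[x,y,z])).as_rotvec(degrees=True)
        if best is None or np.linalg.norm(w)<np.linalg.norm(best[0]): best=(w,np.c_[x,y,z])
    print("turn",best[0].round(2),"shift now axes",(M.T@(np.array(target)-p)).round(4),"shift in final axes",(best[1].T@(np.array(target)-p)).round(4))
E
python3 - <<'E'
from rig import arm
from h import *
np.set_printoptions(precision=4,suppress=True)
s=arm.read_state();p,R=pose(s);print(R.as_matrix())
f=arm.grab_frame("wrist");c=-np.array(f["R"]).T@f["t"]
print("cam in tool",R.as_matrix().T@(c-p)," optical axis",R.as_matrix().T@np.array(f["R"])[2], "img right",R.as_matrix().T@np.array(f["R"])[0])
delta(s,[.607,-.304,.25],103)
E
```

```text
[[ 0.3408 -0.0002  0.9401]
 [-0.9401  0.0009  0.3408]
 [-0.0009 -1.      0.0001]]
cam in tool [-0.0012 -0.1624  0.0694]  optical axis [ 0.0008  0.9667 -0.256 ] img right [ 1.     -0.0007  0.0005]
turn [ -0.04 -83.07  -0.04] shift now axes [-0.107  -0.0276  0.467 ] shift in final axes [ 0.4507 -0.0278  0.1625]
```

```bash
python3 -m creep '[[0,-8.5,0,0,0,0.05,1],[0,-8.5,0,0,0,0.05,1],[0,-8.5,0,0,0,0.05,1],[0,-8.5,0,0,0,0.05,1],[0,-8.5,0,0,0,0.03,1]]'; python3 -m creep '[[0,-8.5,0,0.02,0,0,1],[0,-8.5,0,0.04,0,0,1],[0,-8.5,0,0.04,0,0,1],[0,-8.5,0,0.04,0,0,1],[0,-6.5,0,0.04,0,0,1]]'
python3 - <<'E'
from rig import arm
from h import *
s=arm.read_state();print(s["time"],s["position"])
delta(s,[.607+.04*.225,-.304-.04*.974,.24],103)
E
```

```text
time: 0.8
position: [0.3906, -0.4309, 0.2225]
eef_rot: [0.688, -0.687, 0.166, -0.166]
contact_force: [-0.5, -0.1, 0.5]
gripper_width: 0.0878
time: 1.3
position: [0.5642, -0.4606, 0.2224]
eef_rot: [-0.702, 0.703, 0.081, -0.081]
contact_force: [-0.5, -0.8, -0.2]
gripper_width: 0.088
1.3 [ 0.56419545 -0.4606331   0.2223756 ]
turn [ 0.02  0.2  -0.01] shift now axes [ 0.0773 -0.0177  0.1027] shift in final axes [ 0.0769 -0.0176  0.103 ]
```

```bash
python3 -m creep '[[0,0,0,0.035,-0.006,0.04,1],[0,0,0,0.035,-0.006,0.04,1],[0,0,0,0.007,-0.006,0.023,1],[0,0,0,0,0,0,1],[0,0,0,0,0,0,1]]'
python3 - <<'E'
from rig import arm
from h import *
import cv2
s=arm.read_state();f=arm.grab_frame("wrist");pickle.dump((s,f),open("w1.pkl","wb"))
cv2.imwrite("pics/w1.png",cv2.resize(f["image"],None,fx=1.5,fy=1.5,interpolation=cv2.INTER_CUBIC))
E
```

```text
time: 1.8
position: [0.6111, -0.3487, 0.2402]
eef_rot: [-0.702, 0.703, 0.08, -0.08]
contact_force: [-0.4, -0.2, -0.9]
gripper_width: 0.0881
```

View pics/w1.png

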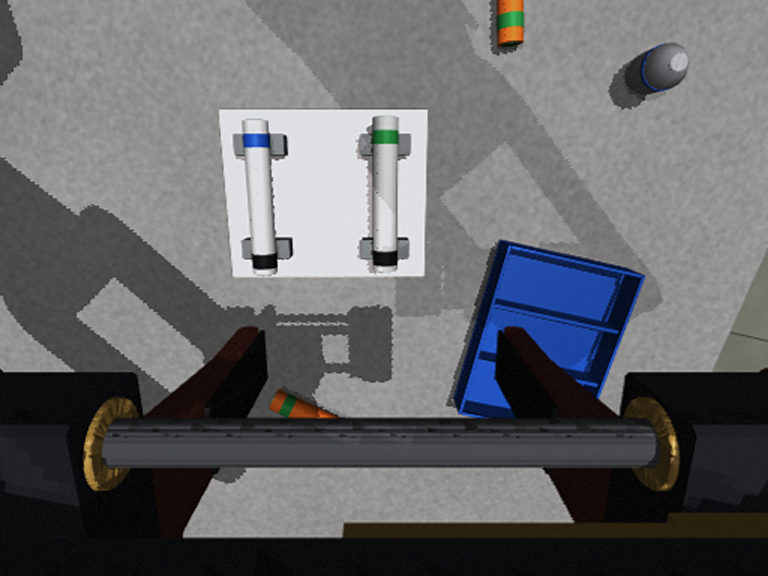

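The wrist view shows the green barrel running from its green end at (385,116) to its black end at (384,271) in the 1.5× picture, and blue is to its left. I'll measure it here, then take a second view closer in.

Run:
```python
from h import *
s,f=pickle.load(open("w1.pkl","rb"))
g=onz(f,385/1.5-.17,117/1.5-.17,.03);b=onz(f,384/1.5-.17,270/1.5-.17,.03)
print(g,b,np.linalg.norm(g-b),np.degrees(np.arctan2(*(g-b)[[1,0]])))
m=(g+b)/2;print(m);m[2]=.1;delta(s,m,103)
```

```text
[ 0.58986008 -0.2446496   0.03      ] [ 0.61644497 -0.36215193  0.03      ] 0.1204722120094202 102.74852778710266
[ 0.60315252 -0.30340076  0.03      ]
turn [ 0.06 -0.02 -0.02] shift now axes [0.0024 0.1401 0.046 ] shift in final axes [0.0024 0.1402 0.0459]
```

```bash
python3 -m creep '[[0,0,0,-0.015,0.04,0,1],[0,0,0,-0.015,0.04,0,1],[0,0,0,0,0,0,1],[0,0,0,0,0,0,1]]'
python3 - <<'E'
from rig import arm
from h import *
import cv2
s=arm.read_state();f=arm.grab_frame("wrist");pickle.dump((s,f),open("w2.pkl","wb"))
cv2.imwrite("pics/w2.png",cv2.resize(f["image"],None,fx=1.5,fy=1.5,interpolation=cv2.INTER_CUBIC))
E
```

```text
time: 2.25
position: [0.5814, -0.3564, 0.1597]
eef_rot: [0.703, -0.702, -0.078, 0.079]
contact_force: [-0.0, -0.8, -0.4]
gripper_width: 0.0878
```

View pics/w2.png

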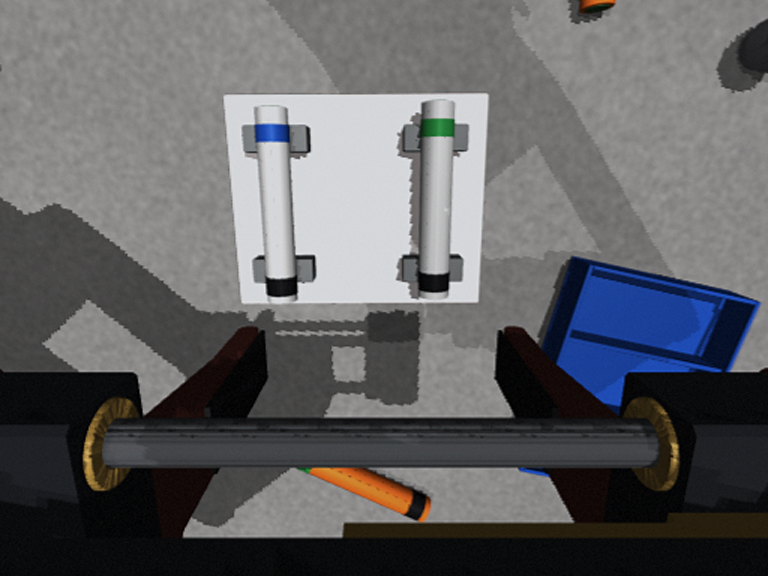

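The second view puts the green band at (438,127), the black band at (433,282), and the ends at about (439,101) and (432,297). Now I'll triangulate.

Run:
```python
from h import *
import cv2
from scipy import ndimage
s1,f1=pickle.load(open("w1.pkl","rb"));s2,f2=pickle.load(open("w2.pkl","rb"))
def band(f,box,kind):
    x0,y0,x1,y1=[int(v/1.5) for v in box];im=f["image"][y0:y1,x0:x1].astype(int);B,G,R=im[...,0],im[...,1],im[...,2]
    m=(G>R+40)&(G>B+30) if kind=="g" else (im.max(2)<50)
    l,n=ndimage.label(m);k=1+np.argmax(ndimage.sum(m,l,range(1,n+1)));yy,xx=np.where(l==k);return (xx.min()+xx.max())/2+x0,(yy.min()+yy.max())/2+y0,len(xx)
g1=band(f1,(368,122,405,152),"g");g2=band(f2,(415,110,462,145),"g")
b1=band(f1,(370,246,402,270),"k");b2=band(f2,(414,268,453,296),"k")
print(g1,g2,b1,b2)
G,e=tri([(f1,*g1[:2]),(f2,*g2[:2])]);print(G,e)
B,e=tri([(f1,*b1[:2]),(f2,*b2[:2])]);print(B,e)
for f,g,b in((f1,g1,b1),(f2,g2,b2)):
    a=onz(f,*g[:2],.036);c=onz(f,*b[:2],.036);print(a,c,np.degrees(np.arctan2(*(a-c)[[1,0]])))
a=onz(f2,438.5/1.5-.17,100.5/1.5-.17,.034);c=onz(f2,432.5/1.5-.17,298/1.5-.17,.034);print(a,c,np.linalg.norm(a-c),(a+c)/2)
m=(a+c)/2;m[2]=.06;delta(s2,m,102.8)
```

```text
(np.float64(256.5), np.float64(90.5), 145) (np.float64(292.0), np.float64(84.5), 248) (np.float64(256.0), np.float64(171.5), 146) (np.float64(288.5), np.float64(186.5), 242)
[ 0.59311647 -0.25884937  0.03968228] [np.float64(0.00013290081360424244), np.float64(0.0001329008136042218)]
[ 0.61403678 -0.35045952  0.03499225] [np.float64(0.00032170433772835675), np.float64(0.00032170433772826996)]
[ 0.59304848 -0.25851598  0.036     ] [ 0.61392315 -0.35058529  0.036     ] 102.77456961789586
[ 0.59353073 -0.25860011  0.036     ] [ 0.61391961 -0.34991728  0.036     ] 102.58629834832135
[ 0.59012329 -0.2440502   0.034     ] [ 0.61698686 -0.3622305   0.034     ] 0.12119502530392114 [ 0.60355508 -0.30314035  0.034     ]
turn [-0.06 -0.01 -0.05] shift now axes [0.0334 0.0998 0.0469] shift in final axes [0.0334 0.0997 0.047 ]
```

```bash
python3 -m creep '[[0,0,0,0.017,0,0.024,1],[0,0,0,0.016,0.03,0.023,1],[0,0,0,0,0.035,0,1],[0,0,0,0,0.035,0,1],[0,0,0,0,0,0,1]]'
python3 - <<'E'
from rig import arm
from h import *
s=arm.read_state();print(s["position"],s["gripper_width"]);delta(s,[.6035,-.3033,.0268],102.8)
E
```

```text
time: 2.8
position: [0.6032, -0.301, 0.0578]
eef_rot: [0.704, -0.702, -0.079, 0.081]
contact_force: [-0.5, 0.5, -0.7]
gripper_width: 0.0879
[ 0.60321749 -0.30098445  0.0577855 ] 0.08787922938052987
turn [-0.17  0.16 -0.16] shift now axes [-0.0002  0.031  -0.0024] shift in final axes [-0.0002  0.031  -0.0023]
```

```bash
python3 -m creep '[[0,0,0,0,0.015,-0.002,1],[0,0,0,0,0.014,0,1],[0,0,0,0,0.002,0,1],[0,0,0,0,0,0,1],[0,0,0,0,0,0,1]]'
python3 - <<'E'
from rig import arm
from h import *
s=arm.read_state();print(s["position"],s["gripper_width"]);delta(s,[.6035,-.3033,.0268],102.8)
E
```

```text
time: 3.3
position: [0.6048, -0.3043, 0.0296]
eef_rot: [-0.702, 0.703, 0.08, -0.079]
contact_force: [0.3, 0.4, -0.7]
gripper_width: 0.0873
[ 0.60481155 -0.30430985  0.02963264] 0.08730588619912809
turn [0.04 0.12 0.05] shift now axes [-0.0011  0.0028  0.0013] shift in final axes [-0.0011  0.0028  0.0013]
```

```bash
for i in 1 2 3 4; do python3 -m creep '[[0,0,0,0,0,0,1]]' | grep position; done
```

```text
position: [0.6048, -0.3042, 0.0297]
position: [0.6047, -0.3041, 0.0295]
position: [0.6045, -0.304, 0.0292]
position: [0.6044, -0.3039, 0.029]
```

```bash
python3 -m creep '[[0,0,0,-0.0008,0.002,0,1],[0,0,0,0,0,0,0.5],[0,0,0,0,0,0,0.25],[0,0,0,0,0,0,0.1],[0,0,0,0,0,0,0.1]]' 25; python3 -m creep '[[0,0,0,0,0,0,0.1],[0,0,0,0,0,0,0.1],[0,0,0,0,0,0,0.1],[0,0,0,0,0,0,0.1],[0,0,0,0,0,0,0.1]]' 25
python3 - <<'E'
from rig import arm
from h import *
import cv2
s=arm.read_state();f=arm.grab_frame("wrist");print(s["contact_force"],s["ft_torque"])
cv2.imwrite("pics/w3.png",cv2.resize(f["image"],None,fx=1.5,fy=1.5,interpolation=cv2.INTER_CUBIC))
E
```

```text
time: 4.2
position: [0.6036, -0.3041, 0.0268]
eef_rot: [0.703, -0.703, -0.08, 0.08]
contact_force: [0.6, -0.3, 1.0]
gripper_width: 0.0593
time: 4.7
position: [0.6041, -0.304, 0.027]
eef_rot: [-0.703, 0.703, 0.08, -0.079]
contact_force: [3.0, 1.4, -0.5]
gripper_width: 0.0192
[ 3.036525    1.36804575 -0.49637363] [ 0.02818113 -0.34587942 -0.00135248]
```

View pics/w3.png

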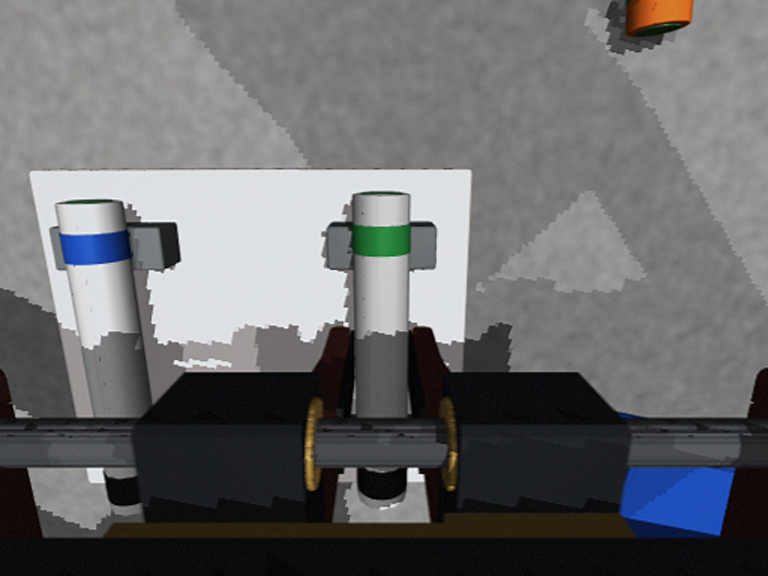

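```bash
python3 -m creep '[[0,0,0,0,-0.005,0,0.1],[0,0,0,0,-0.02,0,0.1],[0,0,0,0,-0.04,0,0.1],[0,0,0,0,-0.04,0,0.1],[0,0,0,0,-0.04,0,0.1]]' 30
python3 - <<'E'
from rig import arm
from h import *
s=arm.read_state();print(s["position"],s["contact_force"],s["ft_torque"],s["gripper_width"]);delta(s,[.59,-.02,.2],85)
E
```

```text
time: 5.25
position: [0.6029, -0.3038, 0.1732]
eef_rot: [0.703, -0.702, -0.079, 0.08]
contact_force: [0.1, -0.6, -0.5]
gripper_width: 0.0191
[ 0.60286751 -0.30377859  0.17320252] [ 0.05654904 -0.59284466 -0.50615544] [-0.08611074 -0.13161631  0.06060889] 0.019148253069478916
turn [-0.04 17.92 -0.07] shift now axes [ 0.0509 -0.0266  0.2795] shift in final axes [-0.0376 -0.0268  0.2816]
```

```bash
python3 -m creep '[[0,6,0,0,-0.01,0.04,0.1],[0,6,0,0,-0.01,0.05,0.1],[0,6,0,0,-0.007,0.05,0.1],[0,0,0,0,0,0.05,0.1],[0,0,0,-0.01,0,0.05,0.1]]'
python3 -m creep '[[0,0,0,0,0,0.04,0.1],[0,0,0,0,0,0,0.1],[0,0,0,0,0,0,0.1]]'
python3 - <<'E'
from rig import arm
from h import *
import cv2
s=arm.read_state();f=arm.grab_frame("wrist");pickle.dump((s,f),open("w4.pkl","wb"));print(s["contact_force"],s["ft_torque"])
cv2.imwrite("pics/w4.png",cv2.resize(f["image"],None,fx=1.5,fy=1.5,interpolation=cv2.INTER_CUBIC));delta(s,[.59,-.02,.2],85)
E
```

```text
time: 5.75
position: [0.5873, -0.0658, 0.1994]
eef_rot: [-0.706, 0.706, -0.031, 0.032]
contact_force: [0.5, -0.5, -1.0]
gripper_width: 0.0192
time: 6.05
position: [0.5901, -0.0268, 0.1988]
eef_rot: [-0.706, 0.707, -0.031, 0.03]
contact_force: [0.6, -0.2, -1.7]
gripper_width: 0.0195
[ 0.60857464 -0.20316971 -1.70560726] [-0.09080139 -0.03258234  0.01262044]
turn [ 0.03  0.07 -0.02] shift now axes [-0.0007 -0.0012  0.0068] shift in final axes [-0.0007 -0.0012  0.0068]
```

View pics/w4.png

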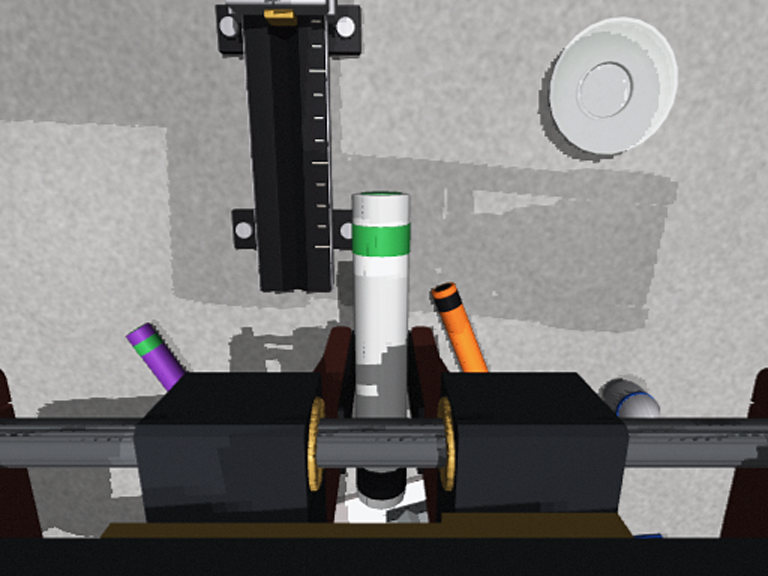

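The barrel is held level, with its green end at (381,195). The stage runs from its entry at about (296,291) to the brass face at (281,14). I'll take a second view from the other side.

```bash
python3 -m creep '[[0,0,0,-0.04,0,0.03,0.1],[0,0,0,-0.04,0,0,0.1],[0,0,0,-0.04,0,0,0.1],[0,0,0,0,0,0,0.1],[0,0,0,0,0,0,0.1]]'
python3 - <<'E'
from rig import arm
from h import *
import cv2
s=arm.read_state();f=arm.grab_frame("wrist");pickle.dump((s,f),open("w5.pkl","wb"))
s4,f4=pickle.load(open("w4.pkl","rb"))
print(s["position"])
cv2.imwrite("pics/w4z.png",cv2.resize(f4["image"][0:200,140:240],None,fx=3,fy=3,interpolation=cv2.INTER_CUBIC))
cv2.imwrite("pics/w5.png",cv2.resize(f["image"],None,fx=1.5,fy=1.5,interpolation=cv2.INTER_CUBIC))
E
```

```text
time: 6.6
position: [0.4733, 0.0117, 0.199]
eef_rot: [-0.706, 0.707, -0.032, 0.032]
contact_force: [1.2, 0.2, -1.4]
gripper_width: 0.0193
[0.47328362 0.01170279 0.1989835 ]
```

View pics/w4z.png

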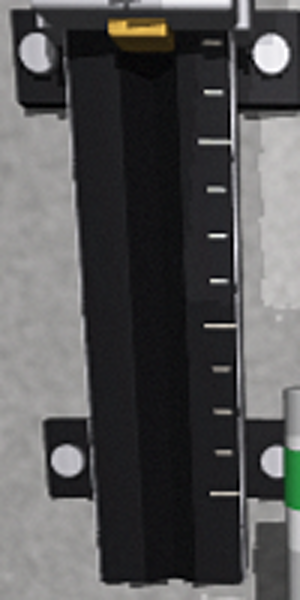

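View pics/w5.png

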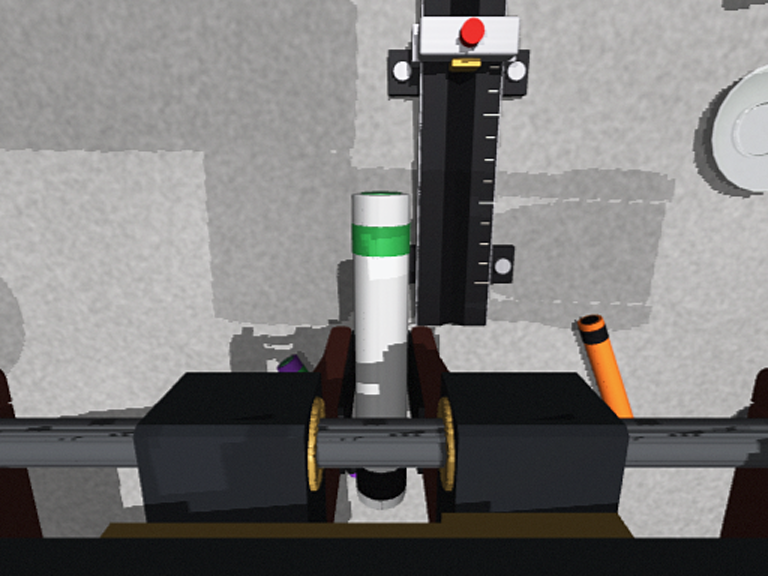

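Run:
```python
from h import *
import cv2
s,f=pickle.load(open("w5.pkl","rb"))
cv2.imwrite("pics/w5z.png",cv2.resize(f["image"][0:225,250:360],None,fx=2.66667,fy=2.66667,interpolation=cv2.INTER_CUBIC))
```

```text
(no output)
```

View pics/w5z.png

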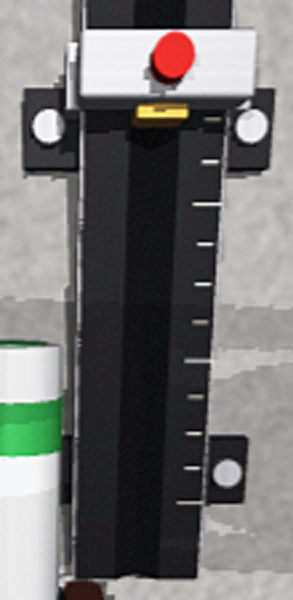

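Run:
```python
from h import *
np.set_printoptions(precision=4,suppress=True)
s4,f4=pickle.load(open("w4.pkl","rb"));s5,f5=pickle.load(open("w5.pkl","rb"))
a=lambda x,y:(f4,140+x/3-.33,y/3-.33)
b=lambda x,y:(f5,250+x*.375-.31,y*.375-.31)
P={"eL":(a(102,581),b(77,577)),"eR":(a(243,581),b(196,577)),"tick100":(a(225,493),b(190,502)),"tick1":(a(220,325),b(197,361)),"tick2":(a(215,142),b(207,204)),
"postR":(a(271,53),b(251,126)),"postL":(a(35,53),b(48,126)),"gold bot":(a(140,50),b(161,124)),"grL":(a(152,575),b(120,570)),"grR":(a(194,575),b(160,570)),"grL far":(a(122,90),b(133,160)),"grR far":(a(181,90),b(177,160)),
"fL":(a(71,90),b(82,160)),"fR":(a(233,90),b(219,160))}
for n,(p,q) in P.items():
    X,e=tri([p,q]);print(n,X,round(e[0]*1e3,2),onz(*p,.025)[:2],onz(*q,.025)[:2])
```

```text
eL [ 0.497  -0.0398  0.0271] 0.41 [ 0.4962 -0.0408] [ 0.4972 -0.0402]
eR [ 0.5496 -0.0458  0.0229] 0.12 [ 0.5498 -0.0454] [ 0.5492 -0.0449]
tick100 [ 0.5473 -0.0105  0.0265] 0.27 [ 0.547 -0.011] [ 0.5477 -0.0107]
tick1 [0.5524 0.0489 0.0257] 0.17 [0.5524 0.0491] [0.5525 0.0487]
tick2 [0.558  0.1085 0.0259] 0.16 [0.5578 0.1085] [0.5582 0.1088]
postR [0.579  0.137  0.0134] 0.07 [0.5795 0.1338] [0.5757 0.1353]
postL [0.4992 0.1436 0.0153] 0.31 [0.5018 0.1405] [0.4987 0.1422]
gold bot [0.5389 0.1359 0.0374] 1.01 [0.5365 0.1384] [0.5416 0.139 ]
grL [ 0.5159 -0.0392  0.0255] 0.73 [ 0.5155 -0.04  ] [ 0.5162 -0.0386]
grR [ 0.5326 -0.0394  0.0295] 0.84 [ 0.5315 -0.0414] [ 0.5336 -0.0402]
grL far [0.5297 0.1264 0.0287] 0.32 [0.5288 0.127 ] [0.5303 0.1273]
grR far [0.5479 0.1262 0.0214] 0.02 [0.5484 0.1254] [0.5472 0.1257]
fL [0.5111 0.1294 0.0217] 0.07 [0.5119 0.1285] [0.5108 0.129 ]
fR [0.5651 0.1253 0.0181] 0.19 [0.5657 0.1239] [0.5633 0.1243]
```

Run:
```python
from rig import arm
from h import *
s=arm.read_state();delta(s,[.530,.031,.06],85)
```

```text
turn [ 0.01 -0.17  0.11] shift now axes [0.0531 0.1393 0.0243] shift in final axes [0.0535 0.1392 0.0241]
```

```bash
python3 -m creep '[[0,-0.15,0,0.03,0,0.024,0.1],[0,0,0,0.0233,0.035,0,0.1],[0,0,0,0,0.045,0,0.1],[0,0,0,0,0.04,0,0.1],[0,0,0,0,0.012,0,0.1]]'
python3 -m creep '[[0,0,0,0,0,0,0.1],[0,0,0,0,0,0,0.1]]'
python3 - <<'E'
from rig import arm
from h import *
import cv2
s=arm.read_state();print(s["position"],s["contact_force"],s["ft_torque"]);delta(s,[.530,.031,.027],85)
ims=[]
for n in("wrist","side"):
    f=arm.grab_frame(n);pickle.dump((s,f),open(f"6{n}.pkl","wb"))
    im=f["image"] if n=="wrist" else f["image"][110:230,160:320]
    ims.append(cv2.resize(im,(512,384),interpolation=cv2.INTER_CUBIC))
cv2.imwrite("pics/w6.png",cv2.resize(ims[0],None,fx=1.5,fy=1.5)); cv2.imwrite("pics/s6.png",ims[1])
E
```

```text
time: 7.15
position: [0.5277, 0.0315, 0.0628]
eef_rot: [0.706, -0.706, 0.033, -0.029]
contact_force: [-1.0, -0.4, -1.6]
gripper_width: 0.0198
time: 7.35
position: [0.5305, 0.0318, 0.0677]
eef_rot: [0.706, -0.706, 0.03, -0.031]
contact_force: [0.2, -0.4, -0.8]
gripper_width: 0.019
[0.53050765 0.03175553 0.06772047] [ 0.17978959 -0.35726324 -0.7725074 ] [-0.0606835  -0.05293222 -0.01688651]
turn [-0.01  0.05  0.11] shift now axes [-0.0005  0.0407 -0.0008] shift in final axes [-0.0004  0.0407 -0.0008]
```

View pics/w6.png

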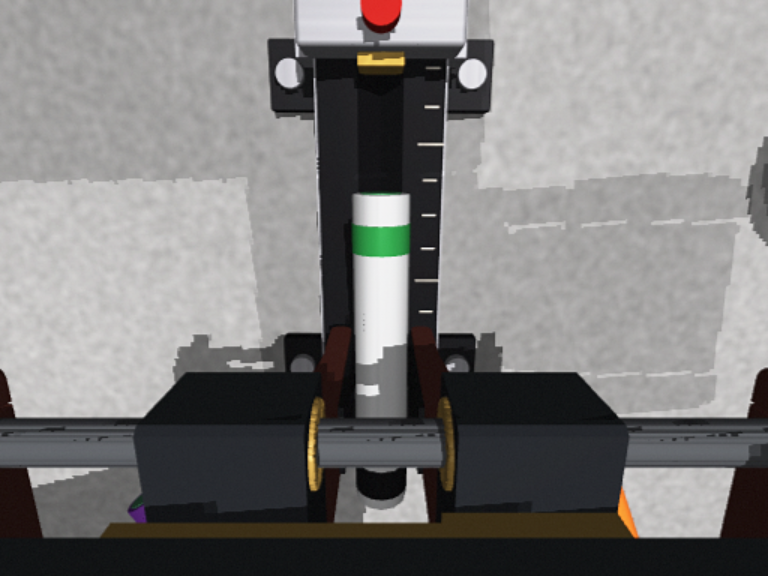

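View pics/s6.png

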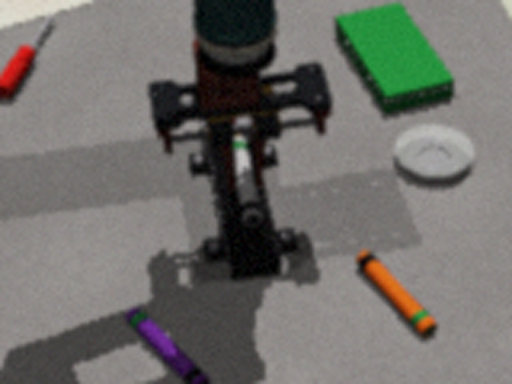

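The barrel (column 381) lines up with the groove (358–403) and the brass (357–405). Next I'll descend, slowly at the end.

```bash
python3 -m creep '[[0,0,0,-0.0004,0.015,0,0.1],[0,0,0,0,0.012,0,0.1],[0,0,0,0,0.006,0,0.1],[0,0,0,0,0.001,0,0.1],[0,0,0,0,0,0,0.1]]';python3 -m creep '[[0,0,0,0,0.001,0,0.1],[0,0,0,0,0.001,0,0.1],[0,0,0,0,0,0,0.1]]';python3 -m creep '[[0,0,0,0,0.001,0,0.1],[0,0,0,0,0,0,0.1]]'
```

```text
time: 7.95
position: [0.5285, 0.0323, 0.0328]
eef_rot: [0.706, -0.706, 0.03, -0.03]
contact_force: [-0.1, -0.7, -0.7]
gripper_width: 0.0193
time: 8.25
position: [0.5285, 0.0322, 0.0307]
eef_rot: [0.706, -0.706, 0.03, -0.03]
contact_force: [-0.4, 0.3, -1.6]
gripper_width: 0.0195
time: 8.45
position: [0.5283, 0.0323, 0.0296]
eef_rot: [0.706, -0.706, 0.03, -0.03]
contact_force: [0.1, 0.6, -0.8]
gripper_width: 0.0189
```

```bash
for i in 1 2; do python3 -m creep '[[0,0,0,0,0.0007,0,0.1],[0,0,0,0,0,0,0.1]]' | egrep 'posi|contact'; done
```

```text
position: [0.5284, 0.0322, 0.0289]
contact_force: [0.0, -0.2, -1.4]
position: [0.5287, 0.0322, 0.0283]
contact_force: [0.2, -0.9, -0.8]
```

```bash
for i in 1 2; do python3 -m creep '[[0,0,0,0,0.0005,0,0.1],[0,0,0,0,0,0,0.1]]' | egrep 'posi|contact'; done
```

```text
position: [0.5289, 0.0322, 0.0279]
contact_force: [0.6, -0.4, 0.9]
position: [0.5292, 0.0322, 0.0276]
contact_force: [2.0, -0.2, 3.6]
```

Contact at about 5 N, so the barrel is seated. Now I'll release it and check.

```bash
python3 -m creep '[[0,0,0,0.0004,0,0,0.1],[0,0,0,0,0,0,0.3],[0,0,0,0,0,0,0.45],[0,0,0,0,0,0,0.5],[0,0,0,0,0,0,0.5]]' ;python3 -m creep '[[0,0,0,0,0,0,0.5],[0,0,0,0,0,0,0.5]]'
python3 - <<'E'
from rig import arm
from h import *
import cv2
s=arm.read_state();print(s["position"],s["contact_force"],s["ft_torque"])
f=arm.grab_frame("wrist");cv2.imwrite("pics/w7.png",cv2.resize(f["image"],None,fx=1.5,fy=1.5))
E
```

```text
time: 9.75
position: [0.5282, 0.0323, 0.0269]
eef_rot: [0.707, -0.706, 0.031, -0.03]
contact_force: [0.6, -0.2, 0.3]
gripper_width: 0.0434
time: 9.95
position: [0.5287, 0.0322, 0.0272]
eef_rot: [0.706, -0.706, 0.03, -0.03]
contact_force: [0.4, 0.4, -1.1]
gripper_width: 0.0437
[0.52865228 0.0322224  0.0271674 ] [ 0.39901798  0.4071555  -1.06063642] [-0.05138143 -0.01184689 -0.00451702]
```

View pics/w7.png

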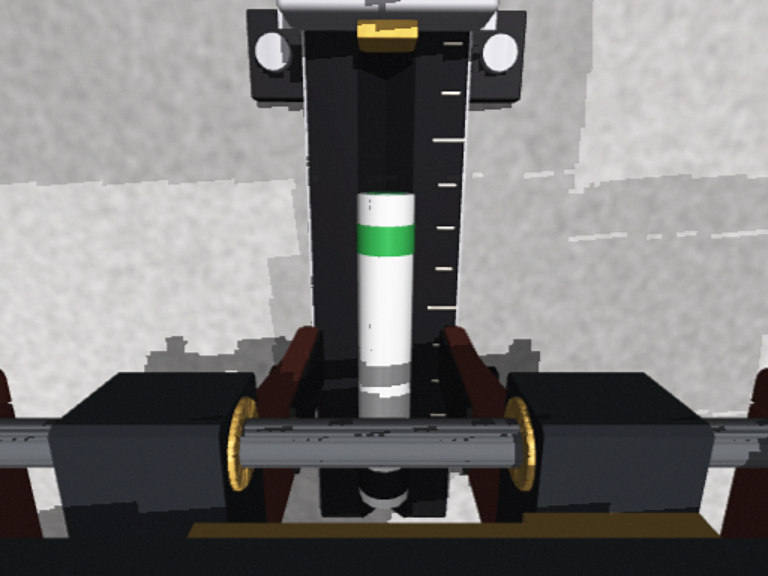

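The barrel lies straight in the groove at column 386, midway between the groove edges, with its middle near stage x = −50 mm. I'll go up, back and down behind its black end and push with closed fingers.

```bash
python3 -m creep '[[0,0,0,0.001,-0.01,0,0.5],[0,0,0,0,-0.03,0,0.5],[0,0,0,0,-0.02,0,0.5],[0,0,0,0,0,-0.04,0.2],[0,0,0,0,0,-0.042,0]]' 30;python3 -m creep '[[0,0,0,0,0.02,0,0],[0,0,0,0,0,0,0],[0,0,0,0,0,0,0],[0,0,0,0,0,0,0]]'
python3 - <<'E'
from rig import arm
from h import *
import cv2
s=arm.read_state();print(s["position"],s["contact_force"],s["ft_torque"])
f=arm.grab_frame("wrist");pickle.dump((s,f),open("w8.pkl","wb"));cv2.imwrite("pics/w8.png",cv2.resize(f["image"],None,fx=1.5,fy=1.5))
c=np.array([.5235,-.043]);u=np.array([.0872,.9962]);d=s["position"][:2]-c;print("stage x",d@u-.125,"lat",d@np.array([u[1],-u[0]]))
delta(s,[.5229,-.05,.0275],85)
E
```

```text
time: 10.5
position: [0.5239, -0.0497, 0.089]
eef_rot: [-0.706, 0.707, -0.028, 0.03]
contact_force: [0.1, -0.9, -0.2]
gripper_width: 0.0314
time: 10.9
position: [0.523, -0.049, 0.0679]
eef_rot: [0.707, -0.706, 0.03, -0.03]
contact_force: [-0.3, -0.8, -0.2]
gripper_width: 0.0016
[ 0.52301085 -0.04895891  0.06788396] [-0.25810505 -0.84509215 -0.19651053] [-0.06509551 -0.09781168  0.04749633]
stage x -0.13097892192306693 lat 3.233030135760958e-05
turn [-0.01  0.13  0.02] shift now axes [-0.      0.0404 -0.0011] shift in final axes [-0.      0.0404 -0.001 ]
```

View pics/w8.png

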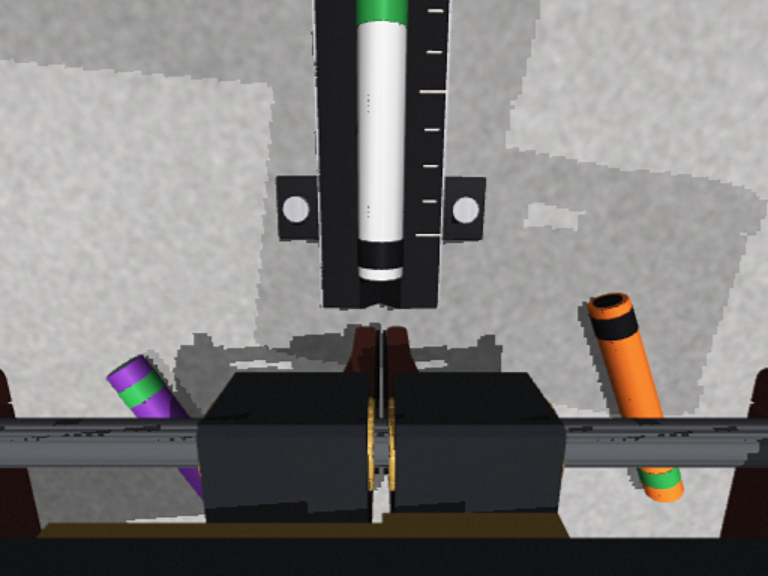

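```bash
python3 -m creep '[[0,0,0,0,0.02,0,0],[0,0,0,0,0.015,0,0],[0,0,0,0,0.004,0,0],[0,0,0,0,0,0.004,0],[0,0,0,0,0,0.003,0]]'; python3 -m creep '[[0,0,0,0,0,0.002,0],[0,0,0,0,0,0.002,0],[0,0,0,0,0,0.002,0],[0,0,0,0,0,0.002,0],[0,0,0,0,0,0.002,0]]'; python3 -m creep '[[0,0,0,0,0,0.003,0],[0,0,0,0,0,0.003,0],[0,0,0,0,0,0.003,0],[0,0,0,0,0,0.003,0],[0,0,0,0,0,0.003,0]]'
python3 - <<'E'
from rig import arm
from h import *
import cv2
s=arm.read_state();print(s["position"],s["contact_force"],s["ft_torque"])
f=arm.grab_frame("wrist");pickle.dump((s,f),open("w9.pkl","wb"));cv2.imwrite("pics/w9.png",cv2.resize(f["image"],None,fx=1.5,fy=1.5))
c=np.array([.5235,-.043]);u=np.array([.0872,.9962]);d=s["position"][:2]-c;print("stage x",d@u-.125,"lat",d@np.array([u[1],-u[0]]))
E
```

```text
time: 11.45
position: [0.5238, -0.0421, 0.0289]
eef_rot: [0.706, -0.706, 0.03, -0.03]
contact_force: [0.1, -1.1, -0.3]
gripper_width: 0.0004
time: 11.95
position: [0.5247, -0.033, 0.0286]
eef_rot: [-0.706, 0.707, -0.03, 0.031]
contact_force: [-0.4, -4.4, 2.6]
gripper_width: 0.0005
time: 12.45
position: [0.5261, -0.0179, 0.0285]
eef_rot: [-0.706, 0.707, -0.03, 0.031]
contact_force: [1.2, -5.2, 3.2]
gripper_width: 0.0004
[ 0.52614593 -0.01786139  0.02850717] [ 1.24894512 -5.19561034  3.22374905] [-0.91690472 -0.11625829 -0.00427675]
stage x -0.09972619495035012 lat 0.000443789127763311
```

View pics/w9.png

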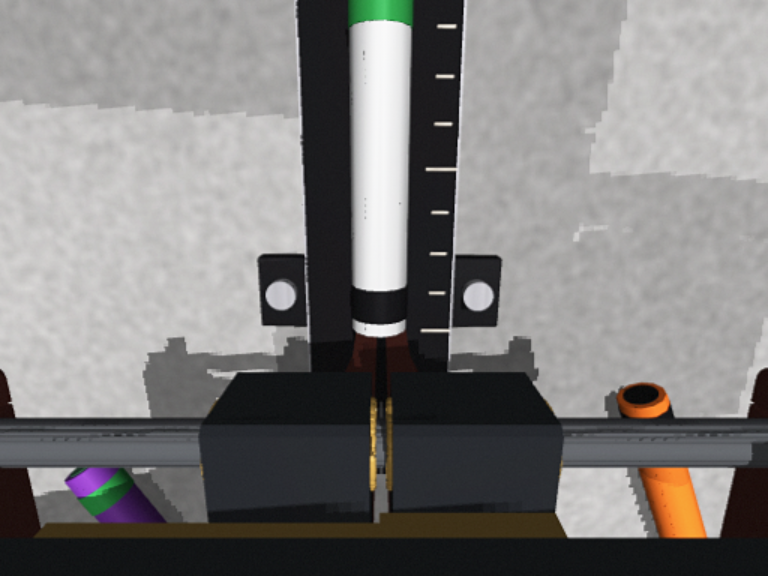

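```bash
python3 -m creep '[[0,0,0,0,-0.0005,0.002,0],[0,0,0,0,-0.0005,0.002,0],[0,0,0,0,0,0.002,0]]'|egrep 'pos|con';python3 -m creep '[[0,0,0,0,0,0.002,0],[0,0,0,0,0,0.002,0]]'|egrep 'pos|con'
```

```text
position: [0.526, -0.0114, 0.0292]
contact_force: [2.4, -2.9, 0.8]
position: [0.5262, -0.0075, 0.0292]
contact_force: [0.4, -1.6, 0.8]
```

```bash
python3 -m creep '[[0,0,0,0,0,0.002,0],[0,0,0,0,0,0.002,0],[0,0,0,0,0,0.002,0],[0,0,0,0,0,0.001,0],[0,0,0,0,0,0.001,0]]'
python3 - <<'E'
from rig import arm
from h import *
import cv2
f=arm.grab_frame("side");cv2.imwrite("pics/s10.png",cv2.resize(f["image"][120:220,190:290],(600,600),interpolation=cv2.INTER_CUBIC))
f=arm.grab_frame("wrist");cv2.imwrite("pics/w10.png",f["image"])
E
```

```text
time: 13.5
position: [0.5269, 0.0004, 0.0292]
eef_rot: [0.707, -0.706, 0.03, -0.03]
contact_force: [0.4, -1.8, 1.8]
gripper_width: 0.0003
```

View pics/s10.png

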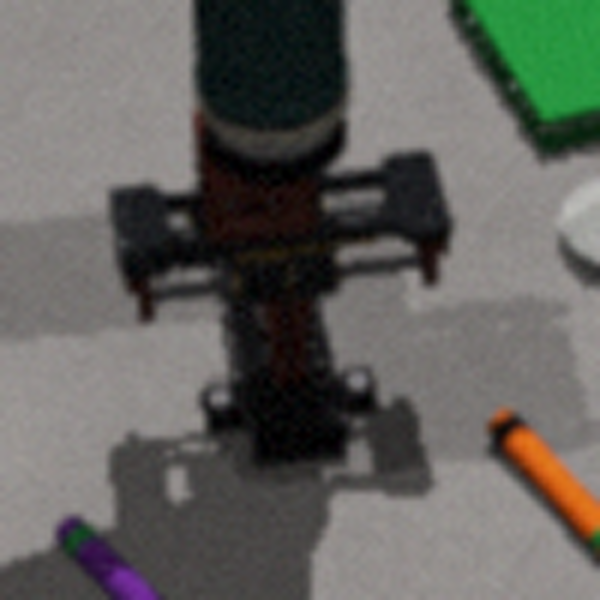

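View pics/w10.png

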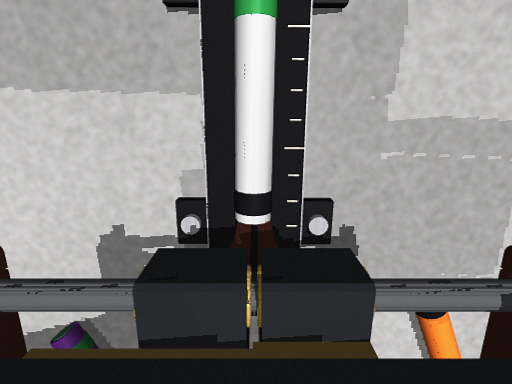

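The wrist view shows the barrel straight in the groove, its black end at (252,222) against the fingers; the arm hides the stop in both views. From here I feel for the stop in 0.5–0.7 mm steps.

```bash
for i in 1 2 3; do python3 -m creep '[[0,0,0,0,0,0.0007,0],[0,0,0,0,0,0.0007,0]]'|egrep 'pos|con'; done
```

```text
position: [0.5268, 0.0017, 0.0291]
contact_force: [0.4, -1.6, 0.1]
position: [0.527, 0.0031, 0.0291]
contact_force: [0.6, -1.6, -0.2]
position: [0.5272, 0.0045, 0.0291]
contact_force: [0.1, -0.5, -1.7]
```

```bash
python3 -m creep '[[0,0,0,0,0,0.0005,0],[0,0,0,0,0,0.0005,0]]'|egrep 'pos|con'
```

```text
position: [0.5273, 0.0055, 0.0292]
contact_force: [0.3, -1.8, -0.1]
```

```bash
python3 -m creep '[[0,0,0,0,0,0.0005,0],[0,0,0,0,0,0.0005,0]]'|egrep 'pos|con'
```

```text
position: [0.5274, 0.0065, 0.0292]
contact_force: [-0.2, -1.1, -1.0]
```

```bash
python3 -m creep '[[0,0,0,0,0,0.0005,0],[0,0,0,0,0,0.0005,0]]'|egrep 'pos|con'
```

```text
position: [0.5276, 0.0071, 0.0292]
contact_force: [0.2, -4.3, -0.9]
```

Force jumps to 4.3 N, so this is probably the stop. I'll go on in small steps.

```bash
python3 -m creep '[[0,0,0,0,0,0.0002,0],[0,0,0,0,0,0,0]]'|egrep 'pos|con'
```

```text
position: [0.5277, 0.0071, 0.0292]
contact_force: [-0.9, -4.6, -0.1]
```

```bash
python3 -m creep '[[0,0,0,0,0,0.0002,0],[0,0,0,0,0,0,0]]'|egrep 'pos|con'
```

```text
position: [0.5277, 0.0072, 0.0292]
contact_force: [0.7, -6.1, -0.7]
```

```bash
python3 -m creep '[[0,0,0,0,0,0.0004,0],[0,0,0,0,0,0,0]]'|egrep 'pos|con'
```

```text
position: [0.5277, 0.0072, 0.0292]
contact_force: [-0.3, -8.8, -1.6]
```

```bash
python3 -m creep '[[0,0,0,0,0,0.0003,0],[0,0,0,0,0,0,0]]'|egrep 'pos|con'
```

```text
position: [0.5278, 0.0072, 0.0293]
contact_force: [-0.1, -8.4, -1.0]
```

```bash
python3 -m creep '[[0,0,0,0,0,0.0002,0]]'|egrep 'con';python3 -m creep '[[0,0,0,0,0,0,0]]'|egrep 'con';python3 -m creep '[[0,0,0,0,0,0,0]]'|egrep 'con'
```

```text
contact_force: [-0.8, -12.2, -0.7]
contact_force: [-1.0, -10.2, -0.8]
contact_force: [-0.0, -10.8, 0.1]
```

```bash
for i in 1 2 3 4 5 6 7 8; do python3 -m creep '[[0,0,0,0,0,0,0]]'|egrep 'con'; done
```

```text
contact_force: [-0.1, -10.6, -0.7]
contact_force: [-0.8, -10.7, 0.1]
contact_force: [-0.9, -10.0, -0.7]
contact_force: [-0.7, -10.4, -0.8]
contact_force: [-0.1, -10.6, -0.6]
contact_force: [-0.5, -10.0, -0.8]
contact_force: [-0.3, -10.4, 0.5]
contact_force: [-1.3, -10.2, -0.8]
```

Held for about 1 s at 10.4 N. I'll back off straight along the groove, then lift away.

```bash
python3 -m creep '[[0,0,0,0,0,-0.001,0],[0,0,0,0,0,-0.002,0],[0,0,0,0,0,-0.005,0],[0,0,0,0,0,-0.015,0],[0,0,0,0,0,-0.03,0]]'; python3 -m creep '[[0,0,0,0,-0.02,0,0],[0,0,0,0,-0.04,0,0],[0,0,0,0,-0.04,0,0],[0,0,0,0,-0.04,0.04,0],[0,0,0,0,0,0.03,0]]';python3 -m creep '[[0,0,0,0.04,0,0,0],[0,0,0,0.02,0,0,0],[0,0,0,0,0,0,0],[0,0,0,0,0,0,0]]'
python3 - <<'E'
from rig import arm
from h import *
import cv2
s=arm.read_state();f=arm.grab_frame("wrist");pickle.dump((s,f),open("w11.pkl","wb"));cv2.imwrite("pics/w11.png",cv2.resize(f["image"],None,fx=1.5,fy=1.5,interpolation=cv2.INTER_CUBIC))
print(s["position"])
E
```

```text
time: 17.2
position: [0.5231, -0.0438, 0.0292]
eef_rot: [0.707, -0.706, 0.03, -0.03]
contact_force: [0.1, -0.1, 1.3]
gripper_width: 0.0008
time: 17.7
position: [0.5325, 0.0203, 0.1697]
eef_rot: [0.706, -0.706, 0.028, -0.035]
contact_force: [1.5, 0.0, 0.2]
gripper_width: 0.0005
time: 18.1
position: [0.5877, 0.0153, 0.1641]
eef_rot: [0.707, -0.706, 0.031, -0.03]
contact_force: [-0.4, -0.5, 0.2]
gripper_width: 0.0004
[0.58770623 0.01530364 0.16407563]
```

View pics/w11.png

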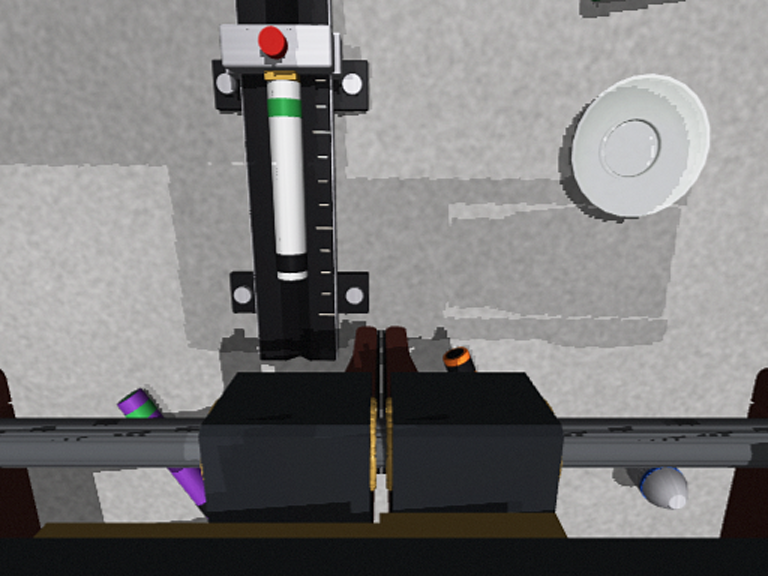

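```bash
python3 -m creep '[[0,0,0,0,0,0.04,0],[0,0,0,0,0,0.04,0],[0,0,0,-0.005,0.03,0.02,0],[0,0,0,0,0.02,0,0],[0,0,0,0,0,0,0]]'
python3 - <<'E'
from rig import arm
from h import *
import cv2
f=arm.grab_frame("wrist")
cv2.imwrite("pics/w12.png",cv2.resize(f["image"],None,fx=1.5,fy=1.5,interpolation=cv2.INTER_CUBIC))
g=arm.grab_frame("scene")["image"];h=arm.grab_frame("side")["image"]
S,D=pickle.load(open("f0.pkl","rb"))
cv2.imwrite("pics/sc12.png",np.vstack([np.hstack([g[100:340,120:440],h[100:340,120:440]]),np.hstack([S["image"][100:340,120:440],D["image"][100:340,120:440]])]))
E
```

```text
time: 18.65
position: [0.5881, 0.116, 0.1118]
eef_rot: [-0.706, 0.707, -0.032, 0.027]
contact_force: [-0.4, 0.3, -0.3]
gripper_width: 0.0002
```

View pics/w12.png

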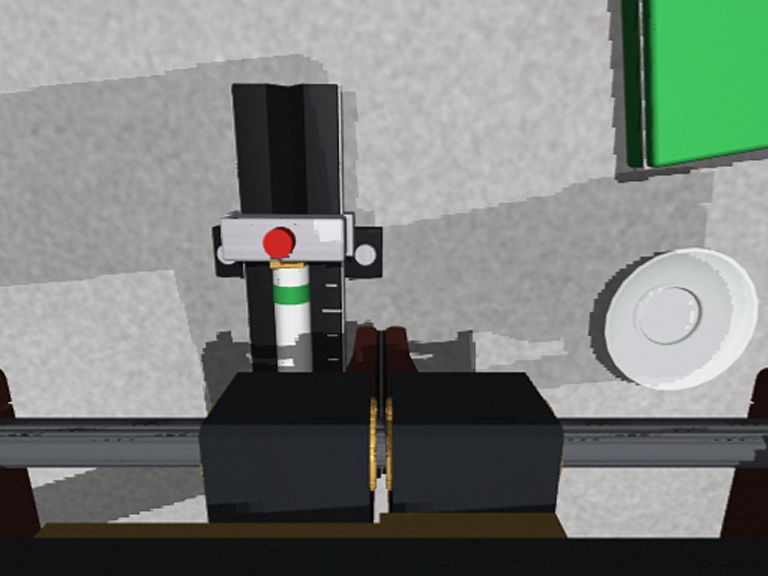

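View pics/sc12.png

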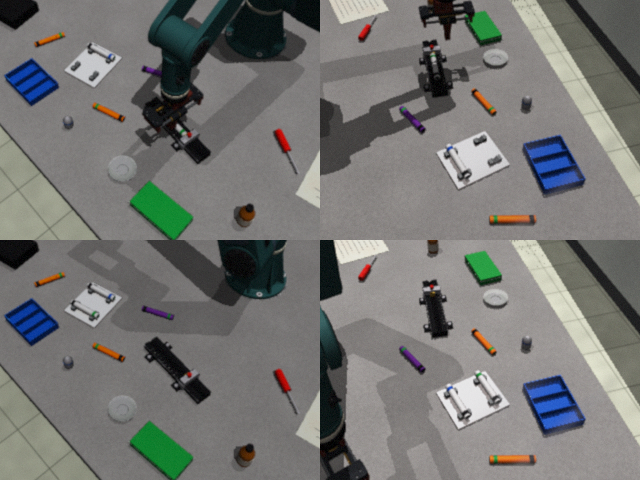

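The green end at (291,267) sits directly against the brass edge with no visible gap. The other items are where they were in the starting pictures. I'll lift clear and hand in.

```bash
python3 -m creep '[[0,0,0,0,-0.03,0,0],[0,0,0,0,-0.04,0,0],[0,0,0,0,-0.03,0,0],[0,0,0,0,0,0,0],[0,0,0,0,0,0,0]]'; python3 -c "
from rig import arm
print(arm.hand_in())"
```

```text
time: 19.3
position: [0.593, 0.1153, 0.2164]
eef_rot: [0.707, -0.706, 0.029, -0.032]
contact_force: [-0.6, -0.4, -0.6]
gripper_width: 0.0004
the job is handed in; nothing more can be done
None
```

The green-banded barrel is lying in the V-groove with its green end against the brass face of the stop, and I handed the job in at 19.3 s. No verdict was reported.

- **Loading:** I set the barrel down at about 5 N contact, its middle near stage x = −50 mm. I released it, then pushed it along from its black end with closed fingers.
- **Press:** the wrist read about 10.4 N, held for about 1 s. Peak reading was 12.2 N. Sliding friction had been reading 1–2 N, so the force on the stop itself was probably about 9 N.
- **Final check:** the wrist view after backing off showed no visible gap between the green end and the brass. By eye against the starting pictures, everything else is where it was. The arm is well clear of everything.

**What disagreed:** the TCP reading wandered by 1–2 mm, so I relied on contact forces for the seating and the stop. Early in the push the force rose to about 5 N along the groove and 3 N upward. I raised the fingers 1 mm and it dropped to about 2 N.

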